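Index the dial fixture and hold the cover over the open housing

TASK

Turn the dial fixture counter-clockwise to the next detent (a black hand knob stands on it), so that it clicks home with the open housing at the yellow plunger block. Then take the aluminium cover from the blue tray, best by its rib, and hold it level about 15 mm above the green gasket, every screw hole centred over its threaded hole so that a screw would drop straight through, never touching the housing with it, for a colleague to start the screws. Finish while still holding the cover there steadily; do not set it down or let go, and leave the other things on the table alone.

Things in the scene. Friction and masses are not known exactly. Their poses are not given: they have to be found in the camera images.
- dial (a joint): angle of the steel dial plate of the blue fixture, rad, growing counter-clockwise from above. A spring roller clicks between pins at 0 (finished housing at the yellow block) and at 2.094 (open housing there). It draws itself home from within 0.04 rad; getting out or in takes about 6 N at the knob. Between, it turns at about 1 N and stays where left. Starts in the detent at 0 or up to 0.5 past it
- fixture: the fixed blue fixture under the dial; origin on the dial's vertical axis at table height, x axis pointing away from the yellow plunger block, whose face is 151 mm from the axis. The dial is 240 mm across, its top 44 mm above the table; housings on it reach up to 130 mm above the table (the finished one's rib), the knob 118 mm
- knob_grip (a point): middle of the black upright hand knob on the dial, 100 mm above the table: a round grip 20 mm across, 73 to 118 mm above the table, 105 mm from the dial's axis; it goes round with the dial. At dial angle 0 it stands 120 degrees counter-clockwise from the fixture's x axis. The housings stand 35 mm or more clear of its axis
- cover_grip (a point): the loose aluminium cover plate, 90x70x6 mm, 0.22 kg, with a rib on top to hold it by: 50 mm long along x, 12 mm wide along y, from 6 to 44 mm above the underside. This point is in the middle of the rib, 25 mm above the underside; z is up. A round pad, 34 mm across and 2 mm high, surrounds the rib's foot. The cover lies flat in the blue tray
- cover_underside (a point): middle of the cover's underside, 25 mm below cover_grip
- cover: the same cover plate; origin in the middle of its underside
- gasket_top (a point): middle of the open housing, level with the top of its green gasket, 85.5 mm above the table; x runs along the 90 mm side, y along the 70 mm side, z up. The grey housing (green gasket, brass bush inside, four threaded holes) is fixed on the dial, 68 mm from the axis, long side tangential. The cover fits either way round (half a turn about z gives the same)
- tray: blue kit tray fixed to the table, 160x124 mm, rim 16 mm high, floor 3 mm; the cover lies in its larger compartment, four screws in the smaller one. It stands left or right of the dial fixture
- hole_a (a point): centre of a 12 mm screw hole of the cover, at the underside; the four holes are at (+-34, +-24) mm from the middle of the cover along its own x and y: a (+,+), b (-,+), c (-,-), d (+,-)
- hole_b (a point): centre of a 12 mm screw hole of the cover, at the underside; the four holes are at (+-34, +-24) mm from the middle of the cover along its own x and y: a (+,+), b (-,+), c (-,-), d (+,-)
- hole_c (a point): centre of a 12 mm screw hole of the cover, at the underside; the four holes are at (+-34, +-24) mm from the middle of the cover along its own x and y: a (+,+), b (-,+), c (-,-), d (+,-)
- hole_d (a point): centre of a 12 mm screw hole of the cover, at the underside; the four holes are at (+-34, +-24) mm from the middle of the cover along its own x and y: a (+,+), b (-,+), c (-,-), d (+,-)
- thread_a (a point): centre of an M6 threaded hole (6 mm) of the open housing, level with the top of the gasket; same pattern in the housing's own x and y: a (+,+), b (-,+), c (-,-), d (+,-)
- thread_b (a point): centre of an M6 threaded hole (6 mm) of the open housing, level with the top of the gasket; same pattern in the housing's own x and y: a (+,+), b (-,+), c (-,-), d (+,-)
- thread_c (a point): centre of an M6 threaded hole (6 mm) of the open housing, level with the top of the gasket; same pattern in the housing's own x and y: a (+,+), b (-,+), c (-,-), d (+,-)
- thread_d (a point): centre of an M6 threaded hole (6 mm) of the open housing, level with the top of the gasket; same pattern in the housing's own x and y: a (+,+), b (-,+), c (-,-), d (+,-)
- paint_jar: jar of touch-up paint, 56 mm across, 66 high; a bystander, to be left alone
- ball_joint_d: forged black ball joint, 114x176x110 mm; a bystander, to be left alone
- grease_tube: white grease tube with red cap, 57x150x40 mm; it lies on the far side of the dial fixture from the tray; a bystander, to be left alone

How it is judged (in metres and radians):
On the way, in this order (a step that is already met when the one before it is completed fails the run):
1. the dial is clicked home in the next detent, at rest, with the open housing at the plunger block and the cover still in its tray (value of joint dial between 2.0644 and 2.1244 rad and velocity of joint dial between -0.05 and 0.05 rad/s and distance of cover_underside from where it was at the start of the episode below 0.02 m), for 0.3 s.
2. the cover is lifted clear of the tray in the fingers (height (world z) of cover_underside above 0.05 m and contact force between the fingers and cover above 2 N), for 0.2 s.
At the end, for the whole second after the job is handed in: The dial is at rest within 0.03 rad of 2.094; the cover is in the fingers, level within 0.06 rad, still, its underside 6 to 25 mm above the gasket, each of its four holes within 3 mm (horizontally) of the threaded hole below it, either way round, and nothing but the fingers carries it (value of joint dial between 2.0644 and 2.1244 rad and velocity of joint dial between -0.05 and 0.05 rad/s and ((horizontal distance between hole_a and thread_a below 0.003 m and horizontal distance between hole_b and thread_b below 0.003 m and horizontal distance between hole_c and thread_c below 0.003 m and horizontal distance between hole_d and thread_d below 0.003 m) or (horizontal distance between hole_a and thread_c below 0.003 m and horizontal distance between hole_b and thread_d below 0.003 m and horizontal distance between hole_c and thread_a below 0.003 m and horizontal distance between hole_d and thread_b below 0.003 m)) and z of cover_underside in the frame of gasket_top between 0.006 and 0.025 m and angle between cover_grip's own z axis and vertical below 0.06 rad and contact force between the fingers and cover above 2 N and contact force between each of cover, the fingers and dial below 0.3 N and linear speed of cover below 0.02 m/s); the arm keeps its last pose, push and grip.
It fails at once if the cover touches the open housing or its gasket (contact force between cover and dial above 0.5 N).
It fails at once if a bystander is shoved aside (more than 20 mm) (distance of any of paint_jar, ball_joint_d, grease_tube from where it was at the start of the episode above 0.02 m).
It also fails if it takes over 54 s, if anything falls off the work surface, if the arm or the gripper's body presses on something with over 40 N, if the wrist force passes 120 N, or if a joint passes its speed limit or range.

ROBOT

A 7-joint arm with a two-finger parallel gripper is mounted at the origin on a cart in front of the work surface, level with it; the furniture and walls round the work are solid. World frame = base frame: x ahead of the robot, y to its left, z up, the work surface at z = 0. Lengths are in mm, angles in rad, forces in N, time in s.
With the tool pointing down it reaches from about 350 to 900 mm from the base axis. Payload 8.1 kg.
Tool frame: the origin (TCP) lies midway between the tips of the shut fingers; the grasp point (between the pads) lies 19 mm behind it; z points along the fingers, y is the line along which they close (so a half turn about z gives the same grasp; the last joint's range is limited). The gripper opens to 92 mm and grips with 3 to 60 N. Pads are 19 mm wide; open, the fingers measure 130 mm over their backs; the gripper's body (75 mm by 190 mm) begins 47 mm behind the grasp point.
Start: joints at [1.079, 0.434, 0.025, 1.573, -0.012, 1.134, -0.075], TCP at [236.902, -578.376, 226.742] pointing down, gripper open.
Joint ranges: [-2.62, 2.62], [-0.44, 2.09], [-1.27, 1.32], [0.08, 2.57], [-1.32, 4.46], [0.12, 2], [-2.74, 2.74]. Speed limits (rad/s): [2.22, 2.22, 3.01, 3.01, 3.14, 3.14, 3.14].

INTERFACE

Orientations are given as [roll, pitch, yaw] about the fixed x, y, z axes, in that order (R = Rz(yaw) Ry(pitch) Rx(roll)).
In Python, from rig import env, fingers, solver, vision, hand_in gives the robot as it stands. The module is installed in compiled form; this text tells all that it offers. Calls block until the motion is done:
- env.goto(position, orientation): joint-space move of the TCP to a pose.
- env.line_to(position, rotation=None, rate=150): straight line of the TCP; rotation=None keeps the orientation; rate is the mean speed in mm/s.
- env.goto_joints(angles): joint-space move.
- fingers.set_gripper(opening, f_grip=None): opening from 0.0 (shut) to 1.0 (fully open); f_grip is the grip in N (None keeps the last); returns when the fingers have stopped.
- env.sleep(seconds).
- solver.inverse_kinematics(position, orientation): joint angles nearest the present ones, or None.
- env.state(): the state.
- vision.snapshot(name): name is "side" or "top"; returns (picture, depth): 400x640x3 uint8, red, green, blue; 400x640 float32, mm along the optical axis (not along the pixel's ray), 0 where there is no reading.
- vision.camera_model(name): a dict with "intrinsics" (3x3 intrinsics, pixels), "distortion" ([k1, k2, p1, p2, k3] as OpenCV has them; the pictures are not rectified), "R" (3x3) and "t" (3): a world point X has camera coordinates R X + t. Camera axes: x right, y down, z forward; pixel columns grow to the right and rows downward; lengths in mm; the calibration is good to about 2 mm. A picture is of the moment at which its call begins. camera_model takes no time and is no camera call.
A pose or a line that the arm cannot do raises env.MotionError and nothing moves.
- hand_in(): hands the job in; it is judged then, once.
Trained networks look in the newest picture that a camera, given by its name, has taken for a name from the list of things; names that differ only in an ending like _2 or _b are one class to them, and where a whole thing is asked for, a point or a joint stands for the part that bears it (a point fixed in the world has none). Each returns a list of dicts, best first, with "confidence" (0 to 1); they miss things now and then, are a little off and sometimes report something else, mostly with a low value. They report only what shows in the picture. A call takes as long as a camera call.
- vision.recognise(target, camera): "uv" ([column, row] in pixels, amid what is visible of it).
The state is a dict: "time": time; "joints": joint angles; "qvel": joint speeds; "joint_torque": joint torques, N m; "ee_pos": TCP position; "tool_rot": TCP orientation; "wrist_force": force on the tool from outside, world axes, zero at the start; "wrist_torque": the same for the moment, N m; "opening": opening from 0.0 (shut) to 1.0 (fully open); "finger_force": force on a finger pad.
Only numpy, scipy, OpenCV 4.12 (cv2) and the standard library are available. Lean on these libraries where they do the work, as an engineer would, in place of code of your own. Each camera call takes 0.05 s, during which the arm holds its last target. There are 200 camera calls.

## Working session

There is one attempt and no reset: what is moved stays moved. The work goes in short steps, each a Python script; the robot and the scene stay as the last script left them, time stands still between calls to the robot, and variables do not carry over. Pictures are saved under pics/ and viewed, at most 10 in all, crops included, and the job is handed in when it is done.

```bash
mkdir -p pics; ls; cat > h.py <<'E'
import numpy as np, cv2
from rig import env, fingers, solver, vision, hand_in
def cam(n):
    m=vision.camera_model(n); return [np.array(m[k],float) for k in("intrinsics","distortion","R","t")]
def deproj(n,uv,d):
    K,D,R,t=cam(n); p=cv2.undistortPoints(np.float64(uv).reshape(-1,1,2),K,D).reshape(-1,2)
    c=np.c_[p,np.ones(len(p))]*np.reshape(d,(-1,1)); return (c-t.ravel())@R
def onplane(n,uv,z):
    K,D,R,t=cam(n); p=cv2.undistortPoints(np.float64(uv).reshape(-1,1,2),K,D).reshape(-1,2)
    r=np.c_[p,np.ones(len(p))]@R; o=-R.T@t.ravel(); return o+r*((z-o[2])/r[:,2:])
def cloud(n,depth):
    v,u=np.mgrid[:400,:640]; X=deproj(n,np.c_[u.ravel(),v.ravel()],depth.ravel()); X[depth.ravel()<=0]=np.nan
    return X.reshape(400,640,3)
E
cat > a.py <<'E'
from h import *
for n in("side","top"):
    p,d=vision.snapshot(n); cv2.imwrite(f"pics/{n}0.png",p[:,:,::-1]); np.savez(f"pics/{n}0.npz",p=p,d=d)
    K,D,R,t=cam(n); print(n,(-R.T@t.ravel()).round(),R[2].round(2),K[0,0])
    C=cloud(n,d)
    for k in["fixture","knob_grip","cover_grip","cover","gasket_top","tray","paint_jar","ball_joint_d","grease_tube","thread_a","hole_a"]:
        for r in vision.recognise(k,n)[:4]:
            u,v=np.round(r["uv"]).astype(int); print(k,(u,v),round(r["confidence"],2),C[v,u].round())
print(env.state())
E
python3 a.py
```

```text
pics
side [-110.  992.  632.] [ 0.53 -0.73 -0.44] 385.80216310502846
fixture (np.int64(336), np.int64(211)) 0.78 [526.  53.  43.]
knob_grip (np.int64(326), np.int64(202)) 0.58 [541.  89.  86.]
cover (np.int64(292), np.int64(278)) 0.77 [434. 390.  18.]
gasket_top (np.int64(326), np.int64(202)) 0.6 [541.  89.  86.]
tray (np.int64(279), np.int64(270)) 0.71 [495. 373.   7.]
paint_jar (np.int64(250), np.int64(228)) 0.58 [671. 305.  48.]
ball_joint_d (np.int64(229), np.int64(253)) 0.77 [626. 430.  43.]
grease_tube (np.int64(386), np.int64(193)) 0.73 [ 466. -186.   34.]
thread_a (np.int64(326), np.int64(202)) 0.9 [541.  89.  86.]
hole_a (np.int64(289), np.int64(277)) 0.85 [445. 389.  16.]
hole_a (np.int64(333), np.int64(211)) 0.29 [534.  59.  43.]
top [ 368.   61. 1174.] [ 0.18  0.   -0.98] 414.13382932404994
fixture (np.int64(342), np.int64(200)) 0.58 [576.  10.  44.]
knob_grip (np.int64(336), np.int64(197)) 0.87 [584.  26.  46.]
cover_grip (np.int64(212), np.int64(247)) 0.86 [447. 375.  11.]
cover_grip (np.int64(338), np.int64(194)) 0.67 [591.  21.  53.]
gasket_top (np.int64(338), np.int6
[... 664 characters left out ...]
e': 1.2, 'joints': array([ 1.07944805,  0.43448245,  0.02500835,  1.57319831, -0.01159154,
        1.13403159, -0.07512587]), 'qvel': array([-0.00066821,  0.00023857, -0.00111723,  0.00124885, -0.00166589,
       -0.00063001, -0.00011444]), 'joint_torque': array([-2.69774961e-05, -6.67652750e+01,  9.84790921e-01, -3.14800394e+01,
       -6.05174596e-02,  3.31581628e-02, -9.74411250e-05]), 'ee_pos': array([ 236.86287034, -578.38196552,  226.75350314]), 'tool_rot': array([3.14156546e+00, 2.06910110e-05, 3.88633543e-01]), 'wrist_force': array([0.24641342, 0.2090552 , 0.68293002]), 'wrist_torque': array([ 0.02937934, -0.01168221,  0.01671086]), 'finger_force': 0.0, 'opening': 0.9992206710683066}
```

```bash
python3 - <<'E'
import cv2
a=cv2.imread("pics/top0.png")[110:290,150:490]; cv2.imwrite("pics/t1.png",cv2.resize(a,(800,424),interpolation=cv2.INTER_CUBIC))
a=cv2.imread("pics/side0.png")[130:330,200:450]; cv2.imwrite("pics/s1.png",cv2.resize(a,(750,600),interpolation=cv2.INTER_CUBIC))
E
```

```text
(no output)
```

View pics/t1.png

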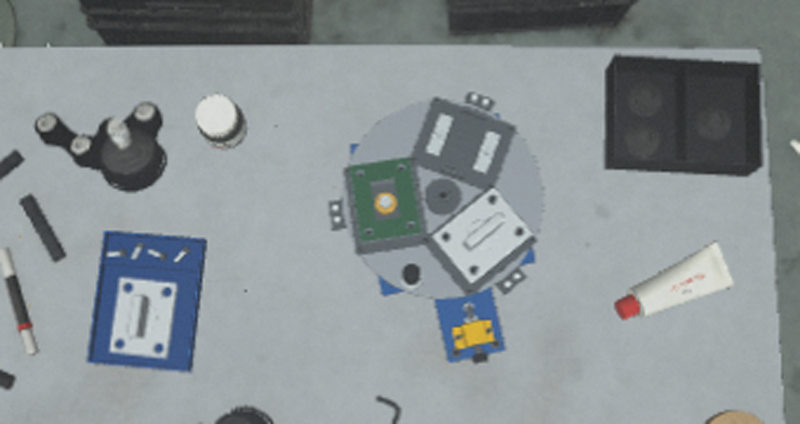

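View pics/s1.png

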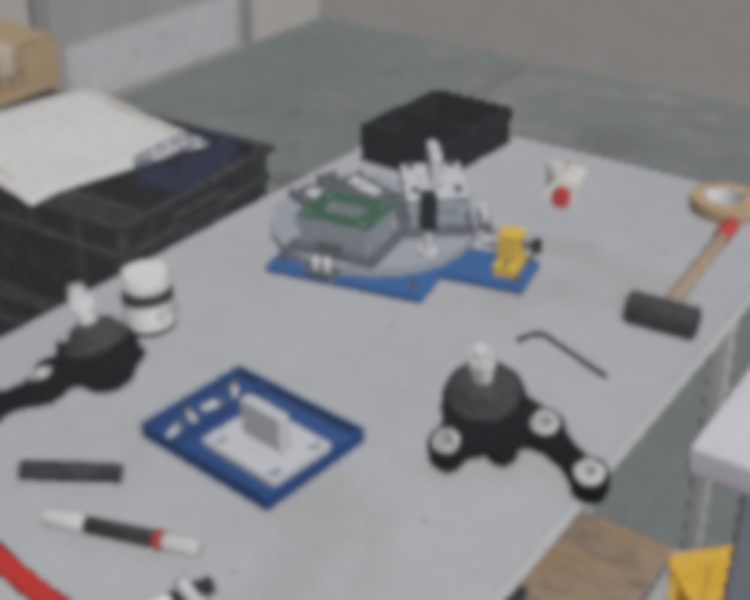

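The top view shows the dial centre near (339,193), the knob at (325,226), the green gasket at (313,196), the yellow block at (352,250) and the cover rib at (209,244). The dial sits about 0.4 rad past its 0 detent. Next I'll fit these positions from colour and depth.

```bash
cat >> h.py <<'E'
from scipy.optimize import least_squares
def rect(P):
    (c,(w,h),a)=cv2.minAreaRect(np.float32(P)); 
    if w<h: w,h,a=h,w,a+90
    return np.array(c),w,h,np.radians(a)
def big(mask):
    n,l,s,_=cv2.connectedComponentsWithStats(np.uint8(mask)); return l==1+np.argmax(s[1:,4])
def green(n,p,z=85.5,x=None):
    q=p.astype(int); m=big((q[:,:,1]>q[:,:,0]+25)&(q[:,:,1]>q[:,:,2]+8))
    v,u=np.nonzero(m); W=onplane(n,np.c_[u,v],z)[:,:2]; return W,rect(W),m.sum()
E
python3 - <<'E'
from h import *
for n in("top","side"):
    f=np.load(f"pics/{n}0.npz"); p,d=f["p"],f["d"]; C=cloud(n,d); Z=C[:,:,2]; q=p.astype(int)
    W,r,k=green(n,p); print(n,"green",k,r)
    x,y=C[:,:,0],C[:,:,1]
    near=np.hypot(x-580,y-15)<150
    m=near&(abs(Z-44)<3)
    if n=="top":
        e=m&~(cv2.erode(np.uint8(near&(Z>41)),np.ones((3,3)))>0)
        P=C[e][:,:2]
        s=least_squares(lambda a:np.hypot(*(P-a[:2]).T)-a[2],[575,10,120],loss="soft_l1",f_scale=2); print("dial",s.x,len(P))
    yl=big((q[:,:,0]>q[:,:,2]+90)&(q[:,:,1]>q[:,:,2]+50)&(np.hypot(x-420,y+20)<120))
    print("yellow",np.nanmedian(C[yl],0),"min",np.nanmin(C[yl],0),"max",np.nanmax(C[yl],0),yl.sum())
    t=(abs(x-460)<110)&(abs(y-375)<90)
    rib=t&(Z>38)&(Z<56); print("rib",rib.sum(),np.nanmean(C[rib],0),rect(C[rib][:,:2]), np.nanmax(Z[rib]))
    pl=big(t&(q.min(2)>120)&(Z<25)); print("plate",pl.sum(),np.nanmedian(Z[pl]))
    v,u=np.nonzero(pl|(rib&(n=="top"))); print(rect(onplane(n,np.c_[u,v],9)[:,:2]))
    bl=big(t&(q[:,:,2]>q[:,:,0]+50)&(Z<22)); v,u=np.nonzero(bl); print("tray",rect(onplane(n,np.c_[u,v],16)[:,:2]))
    kn=(q.max(2)<60)&(Z>70)&(Z<125)&near; kn=big(kn); print("knob",kn.sum(),np.nanmedian(C[kn],0),np.nanmax(C[kn],0),np.nanmin(C[kn],0))
E
```

```text
top green 565 (array([584.33221436,  88.76979828]), 88.14010620117188, 67.11247253417969, np.float64(0.1635485341910762))
dial [592.48784027  22.54679292 105.04431786] 993
yellow [434.44165349 -12.88200692  58.2036149 ] min [419.99478345 -37.27550929  19.37759043] max [450.45672464   6.89422332  65.66745625] 136
rib 84 [451.48800884 379.0309883   45.2442367 ] (array([452.71188354, 379.27557373]), 49.27726745605469, 12.833893775939941, np.float64(3.0675475873798295)) 50.41603731623736
plate 2264 -0.5067393761759043
(array([458.47119141, 372.58673096]), 217.15240478515625, 179.8018341064453, np.float64(0.003515757548905895))
tray (array([474.64758301, 375.64511108]), 157.88833618164062, 122.55972290039062, np.float64(3.0691505440399482))Traceback (most recent call last):
  File "<stdin>", line 19, in <module>
  File "h.py", line 20, in big
    n,l,s,_=cv2.connectedComponentsWithStats(np.uint8(mask)); return l==1+np.argmax(s[1:,4])
                                                                          ~~~~~~~~~^^^^^^^^^
    return _wrapfunc(a, 'argmax', axis=axis, out=out, **kwds)
    return bound(*args, **kwds)
ValueError: attempt to get argmax of an empty sequence
```

```bash
python3 - <<'E'
from h import *
for n in("top","side"):
    f=np.load(f"pics/{n}0.npz"); p,d=f["p"],f["d"]; C=cloud(n,d); Z=C[:,:,2]; q=p.astype(int)
    x,y=C[:,:,0],C[:,:,1]
    W,r,k=green(n,p); print(n,"green",k,r)
    near=np.hypot(x-595,y-22)<170
    kn=(q.max(2)<70)&(np.hypot(x-497,y-59)<35)&(Z>55); print("knob",kn.sum(),np.nanmedian(C[kn],0),np.nanmax(C[kn],0),np.nanmin(C[kn],0))
    kt=kn&(Z>112); v,u=np.nonzero(kt); print("knobtop",len(u),onplane(n,np.c_[u,v],118).mean(0) if len(u) else 0)
    # dial rim: outermost per-angle of z>38 points
    m=near&(Z>39)&(Z<50); P=C[m][:,:2]; a=np.arctan2(P[:,1]-22,P[:,0]-595); r=np.hypot(P[:,0]-595,P[:,1]-22)
    b=np.digitize(a,np.linspace(-np.pi,np.pi,60)); E=np.array([P[b==i][np.argmax(r[b==i])] for i in np.unique(b)])
    s=least_squares(lambda c:np.hypot(*(E-c).T)-119,[595,22],loss="soft_l1",f_scale=1.5); print("dial",s.x,np.median(abs(s.fun)))
    yl=big((q[:,:,0]>q[:,:,2]+60)&(q[:,:,1]>q[:,:,2]+30)&(np.hypot(x-435,y+13)<60))
    print("yellow",yl.sum(),np.nanmedian(C[yl],0),np.nanmax(C[yl],0),np.nanmin(C[yl],0))
    t=(abs(x-460)<110)&(abs(y-375)<90)
    rib=t&(Z>38)&(Z<56); v,u=np.nonzero(rib)
    w=q.min(2)
    pl=(w>110)&(np.hypot(x-453,y-379)<65)&(q[:,:,2]<q[:,:,0]+35)&(abs(Z-10)<7)
    v,u=np.nonzero(big(pl)); print("plate",len(u),rect(onplane(n,np.c_[u,v],9)[:,:2]))
E
```

```text
top green 565 (array([584.33221436,  88.76979828]), 88.14010620117188, 67.11247253417969, np.float64(0.1635485341910762))
knob 25 [494.75375079  59.55465925 116.9908926 ] [502.29576007  64.73438497 120.82849982] [487.57061066  51.89235287  99.36290988]
knobtop 21 [495.37528481  58.25098458 118.        ]
dial [595.36473704  21.43271817] 1.258042965207352
yellow 145 [434.29858543 -12.84586229  58.0325251 ] [450.45672464   9.10487261  65.66745625] [419.99478345 -37.61107691   9.07620036]
plate 600 (array([453.77090454, 379.95715332]), 89.76831817626953, 71.06578063964844, np.float64(3.049642090106791))
side green 35 (array([590.8258667, 110.7297821]), 71.06055450439453, 27.38323402404785, np.float64(2.766509450395562))
knob 43 [492.14465879  67.3721029   98.35780286] [498.5738225   71.80293896 115.5504168 ] [487.48334756  60.99355933  78.59927046]
knobtop 7 [487.77492073  75.60000723 118.        ]
dial [593.92702176  27.21889847] 2.3322966513244623
yellow 132 [429.55694925  -1.64764522  37.86444627] [445.80942638  15.11926237  61.87311587] [418.50303421 -27.99245662  16.74491586]
plate 458 (array([450.92248535, 385.58041382]), 97.39503479003906, 72.97636413574219, np.float64(3.0341123988422116))
```

```bash
cat > b.py <<'E'
from h import *
A=np.array([595.,21.6]); R=105; YW=0.21
def pose(phi,z): return [A[0]+R*np.cos(phi),A[1]+R*np.sin(phi),z],[np.pi,0,phi-np.pi]
p0,o0=pose(2.785,220.)
ok=[solver.inverse_kinematics(*pose(f,81.)) for f in np.linspace(2.785,4.42,6)]
print([None if k is None else k.round(2) for k in ok])
if all(k is not None for k in ok):
    fingers.set_gripper(0.5,30); env.goto(p0,o0); env.line_to(pose(2.785,81.)[0],rate=200)
    fingers.set_gripper(0.0,20); s=env.state(); print(s["time"],s["opening"],s["finger_force"],s["wrist_force"].round(1),s["ee_pos"])
E
python3 b.py
```

```text
[array([ 0.01,  0.44, -0.3 ,  2.02,  0.19,  0.71, -2.34]), array([ 0.08,  0.43, -0.31,  2.04,  0.2 ,  0.7 , -1.96]), array([ 0.15,  0.43, -0.31,  2.03,  0.2 ,  0.71, -1.56]), array([ 0.23,  0.46, -0.34,  1.99,  0.22,  0.73, -1.19]), array([ 0.32,  0.5 , -0.41,  1.92,  0.28,  0.77, -0.86]), array([ 0.37,  0.55, -0.46,  1.84,  0.33,  0.82, -0.54])]
5.9167 0.20982181725357563 20.000602304362474 [-1.1 -0.8  6.4] [496.89030113  58.21512329  81.45586466]
```

```bash
cat > c.py <<'E'
from h import *
exec(open("b.py").read().split("p0,o0")[0].split("\n",1)[1])
def tf(phi):
    s=env.state(); w=s["wrist_force"]; t=np.array([-np.sin(phi),np.cos(phi)]); e=s["ee_pos"][:2]-A
    print(round(phi,3),"t",round(s["time"],2),"ang",round(np.arctan2(e[1],e[0])%(2*np.pi),3),"tang",round(w[:2]@t,1),"rad",round(w[0]*np.cos(phi)+w[1]*np.sin(phi),1),"z",round(w[2],1))
for f in np.r_[np.linspace(2.785,4.30,11)[1:],4.33,4.36,4.38,4.40,4.42]:
    env.line_to(*pose(f,81.),rate=100 if f<4.31 else 40); tf(f)
E
python3 c.py
```

```text
2.936 t 6.22 ang 2.939 tang -1.0 rad -0.2 z 4.1
3.088 t 6.53 ang 3.091 tang -1.0 rad -0.4 z 4.2
3.24 t 6.84 ang 3.242 tang -1.2 rad -1.8 z 3.9
3.391 t 7.15 ang 3.393 tang -1.3 rad -0.7 z 4.6
3.542 t 7.46 ang 3.544 tang -0.4 rad -1.4 z 4.0
3.694 t 7.77 ang 3.695 tang -0.2 rad -2.2 z 5.2
3.846 t 8.07 ang 3.845 tang -0.4 rad -1.5 z 5.5
3.997 t 8.38 ang 3.995 tang -0.6 rad -1.0 z 6.5
4.148 t 8.69 ang 4.145 tang -0.3 rad -2.0 z 6.7
4.3 t 9.0 ang 4.294 tang -1.7 rad -1.9 z 6.8
4.33 t 9.25 ang 4.317 tang -2.1 rad 0.2 z 8.6
4.36 t 9.5 ang 4.355 tang 1.2 rad -2.5 z 3.8
4.38 t 9.75 ang 4.379 tang 2.1 rad -1.8 z 4.2
4.4 t 10.0 ang 4.402 tang 3.0 rad -4.6 z 2.9
4.42 t 10.25 ang 4.413 tang -0.8 rad -4.9 z 6.9
```

```bash
cat > d.py <<'E'
from h import *
fingers.set_gripper(0.5); env.sleep(0.3)
s=env.state(); print(s["ee_pos"])
env.line_to([*s["ee_pos"][:2],200.],rate=250)
env.goto([453.2,379.6,160.],[np.pi,0,3.06-np.pi])
p,d=vision.snapshot("top"); cv2.imwrite("pics/top1.png",p[:,:,::-1]); np.savez("pics/top1.npz",p=p,d=d)
W,r,k=green("top",p); print("green",k,r); a=r[3]-np.pi/2
print("axis from green",r[0]-68*np.array([np.cos(a),np.sin(a)]),"or",r[0]+68*np.array([np.cos(a),np.sin(a)]), "dir",np.arctan2(*(r[0]-[595.2,21.6])[::-1]))
q=p[120:290,200:440]; cv2.imwrite("pics/t2.png",cv2.resize(q[:,:,::-1],(800,567),interpolation=cv2.INTER_CUBIC))
s=env.state(); print(s["time"],s["wrist_force"],s["joints"].round(2))
E
python3 d.py
```

```text
[564.75352587 -78.96622576  81.01231917]
green 617 (array([528.82489014,   6.47099304]), 87.72765350341797, 68.53245544433594, np.float64(1.7950529329701173))
axis from green [462.52763097  -8.65095879] or [595.1221493   21.59294488] dir -2.9174893155321793
13.6917 [ 0.80082094 -0.20009359  0.14708266] [-0.37  0.52 -0.59  1.7   0.33  1.02 -2.74]
```

View pics/t2.png

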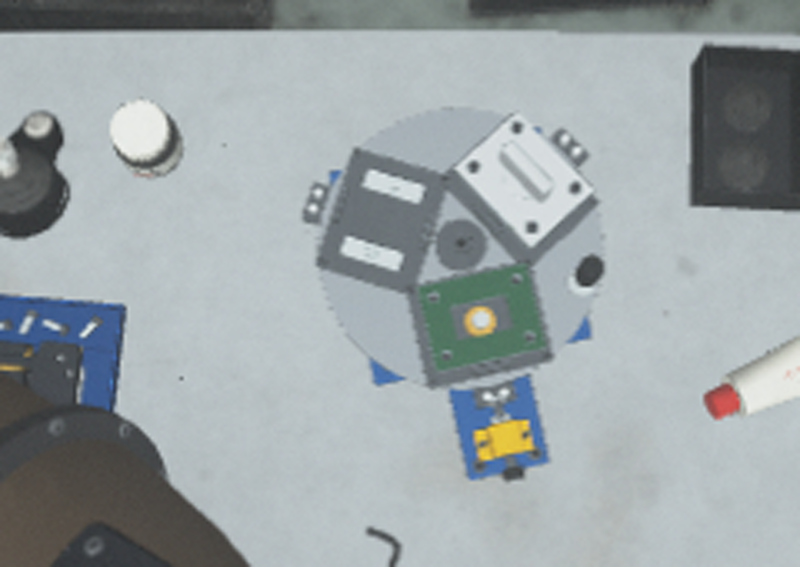

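```bash
cat > e.py <<'E'
from h import *
G=[453.0,379.5]; yw=3.06
env.goto([*G,120.],[np.pi,0,yw]); print(env.state()["joints"].round(2))
env.line_to([*G,16.],rate=150)
fingers.set_gripper(0.0,40); s=env.state(); print(s["time"],s["opening"],s["finger_force"],s["wrist_force"].round(1),s["wrist_torque"].round(2),s["ee_pos"])
env.line_to([*G,190.],rate=150)
s=env.state(); print(s["time"],s["opening"],s["finger_force"],s["wrist_force"].round(1),s["wrist_torque"].round(2),s["ee_pos"])
for n in("top","side"):
    p,d=vision.snapshot(n); cv2.imwrite(f"pics/{n}2.png",p[:,:,::-1]); np.savez(f"pics/{n}2.npz",p=p,d=d)
p=p[:,:,::-1]; cv2.imwrite("pics/s2.png",cv2.resize(p[150:330,180:420],(800,600),interpolation=cv2.INTER_CUBIC))
E
python3 e.py
```

```text
[-0.05  0.83 -1.22  1.72  0.83  1.22 -0.01]
17.5 0.12732467962586627 39.95998978614807 [ 0.7 -0.9  1.5] [ 0.02 -0.18  0.08] [453.10023603 379.58090414  16.19666917]
18.8083 0.12702479505321138 39.9522739648819 [ 0.6  0.8 -3.4] [ 0.09 -0.13 -0.01] [452.81281347 378.94586502 188.91814637]
```

View pics/s2.png

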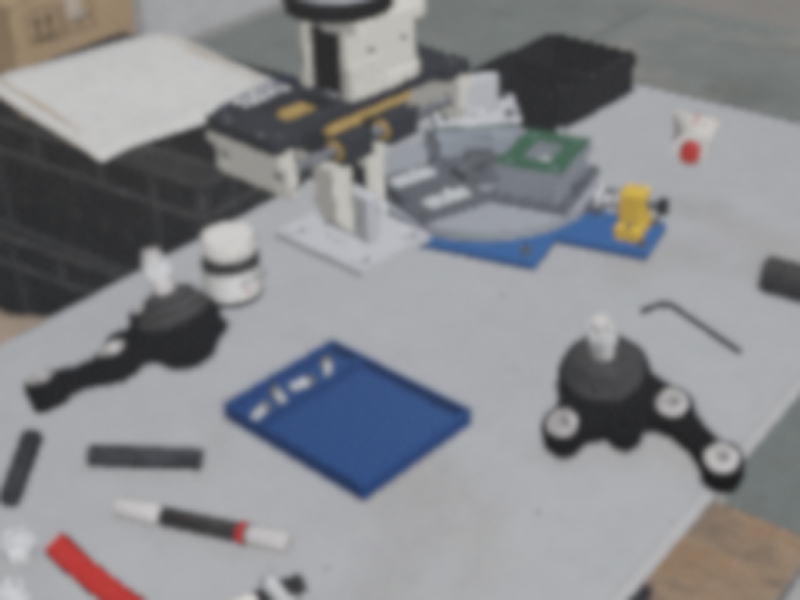

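```bash
cat > f.py <<'E'
from h import *
T=[528.8,6.5]; o=[np.pi,0,1.795]
p,d=np.load("pics/side2.npz").values(); 
W,r,k=green("side",p); print("side green now",k,r)
env.goto([*T,205.],o); print(env.state()["joints"].round(2))
env.line_to([*T,125.],rate=80); env.sleep(0.5)
s=env.state(); print(s["time"],s["opening"],s["finger_force"],s["wrist_force"].round(1),s["wrist_torque"].round(2),s["ee_pos"],s["tool_rot"])
for n in("top","side"):
    p,d=vision.snapshot(n); cv2.imwrite(f"pics/{n}3.png",p[:,:,::-1]); np.savez(f"pics/{n}3.npz",p=p,d=d)
    K,D,R,t=cam(n); u,v=cv2.projectPoints(np.array([[*T,100.]]),cv2.Rodrigues(R)[0],t,K,D)[0].ravel().astype(int); print(n,u,v)
    cv2.imwrite(f"pics/{n}3c.png",cv2.resize(p[v-40:v+40,u-50:u+50,::-1],(750,600),interpolation=cv2.INTER_CUBIC))
E
python3 f.py
```

```text
side green now 40 (array([544.50836182,  21.4209671 ]), 72.69757080078125, 29.191823959350586, np.float64(2.314756702316121))
[ 0.66  0.53 -1.1   1.78  0.51  1.16 -0.38]
21.975 0.1306568256923365 39.95243847370148 [-0.4 -0.3 -3.3] [-0.03 -0.07  0.01] [528.81054589   6.48644708 125.0476986 ] [3.14151291e+00 6.72520667e-05 1.79501995e+00]
top 344 213
side 343 190
```

View pics/top3c.png

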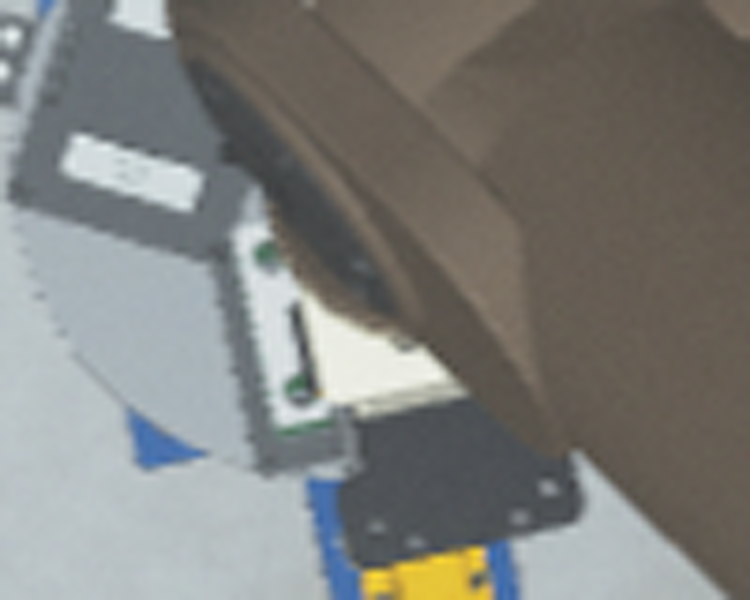

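View pics/side3c.png

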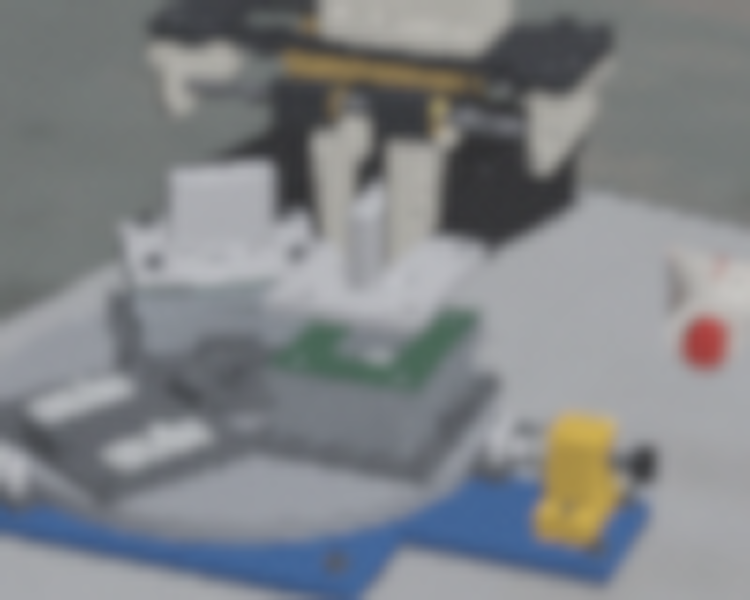

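```bash
cat > g.py <<'E'
from h import *
from scipy.ndimage import map_coordinates
c=np.array([528.8,6.5]); th=1.795; U=np.array([np.cos(th),np.sin(th)]); V=np.array([-U[1],U[0]])
def edge(n,img,lab,z,nrm,half,a,b,ch):
    p=np.load(f"pics/{img}.npz")["p"].astype(float)
    g={"green":p[:,:,1]-(p[:,:,0]+p[:,:,2])/2,"lum":p.mean(2),"red":p[:,:,0]}[ch]
    tan=V if abs(nrm@U)>.5 else U
    s=np.arange(-9,9.01,.5); e=np.linspace(a,b,25)
    X=c+nrm*(half+s)[:,None,None]+tan*e[None,:,None]; X=np.concatenate([X,np.full(X.shape[:2]+(1,),z)],2).reshape(-1,3)
    K,D,R,t=cam(n); uv=cv2.projectPoints(X,cv2.Rodrigues(R)[0],t,K,D)[0].reshape(-1,2)
    f=map_coordinates(g,[uv[:,1],uv[:,0]],order=1).reshape(len(s),-1).mean(1)
    d=np.abs(np.diff(f)); i=np.argmax(d); m=s[:-1]+.25; w=d*(abs(np.arange(len(d))-i)<=5)
    print(n,img,lab,"off %.1f"%((w*m).sum()/w.sum()),f[::3].round().astype(int))
print("u",U.round(2),"v",V.round(2))
for nm,N,h in(("+u",U,45),("-u",-U,45),("+v",V,35),("-v",-V,35)):
    L=20 if "u" in nm else 28
    edge("top","top1","gasket"+nm,85.5,N,h,-L,L,"green")
for nm,N,h in(("+u",U,45),("+v",V,35)):
    L=22 if "u" in nm else 30
    edge("side","side2","gasket"+nm,85.5,N,h,-L,L,"green")
    edge("side","side3","gasket"+nm,85.5,N,h,-L,L,"green")
    edge("side","side3","cover-under"+nm,112,N,h,-L,L,"green")
    edge("side","side3","cover-top"+nm,118,N,h,-L,L,"lum")
edge("top","top3","cover+u",118,U,45,-25,30,"red")
edge("top","top3","cover+v",118,V,35,32,43,"red")
edge("top","top3","cover+v",118,V,35,32,43,"green")
E
python3 g.py
```

```text
u [-0.22  0.97] v [-0.97 -0.22]
top top1 gasket+u off -1.0 [27 27 28 28 26 19 11  5  2  1  2  2  2]
top top1 gasket-u off -0.3 [27 27 27 28 26 20 13  6  3  2  3  3  2]
top top1 gasket+v off -0.6 [28 28 28 28 27 21 11  4  2  1  1  1  2]
top top1 gasket-v off -0.2 [28 28 28 28 27 22 13  5  2  2  2  2  2]
side side2 gasket+u off 3.7 [19 19 19 18 17 16 15 13 11  9  8  6  4]
side side3 gasket+u off 3.8 [19 19 18 18 17 16 14 13 11  9  7  6  4]
side side3 cover-under+u off 6.7 [-2 -2 -1 -1 -1  0  0  1  1  2  3  4  5]
side side3 cover-top+u off 7.5 [183 182 181 180 179 177 175 173 170 167 163 160 156]
side side2 gasket+v off -1.3 [21 21 19 17 15 11  8  5  3  1  0 -1 -1]
side side3 gasket+v off -1.7 [21 20 19 17 14 11  8  5  3  1  0 -1 -1]
side side3 cover-under+v off 0.2 [-2 -2 -1 -1 -1  0  1  2  2  3  3  3  4]
side side3 cover-top+v off -0.2 [183 183 182 180 177 174 170 166 162 160 159 159 160]
top top3 cover+u off 0.6 [178 185 194 205 208 196 170 138 115 108 107 111 123]
top top3 cover+v off -0.8 [144 154 181 201 207 178 129 101 105 111 109 107 106]
top top3 cover+v off -0.8 [ 3  3  3  2  3  9 18 20 12  5  3  2  2]
```

```bash
python3 - <<'E'
exec(open("g.py").read().split('print("u"')[0])
for a,b in((-26,-5),(5,30)): edge("top","top3",f"cover+u {a}",118,U,45,a,b,"red")
for a,b in((-26,-5),(5,26)):
    for N,q in((U,"+"),(-U,"-")): edge("top","top1",f"gasket{q}u {a}",85.5,N,45,a,b,"green")
# holes: rectify plane z=118 in the housing frame
K,D,R,t=cam("top")
def rectify(img,z):
    p=np.load(f"pics/{img}.npz")["p"].astype(float); g=np.arange(-14,14.1,.5); out=[]
    for hv in(24,-24):
        a,b=np.meshgrid(g,g,indexing="ij"); X=c+(34+a)[...,None]*U+(hv+b)[...,None]*V
        X=np.concatenate([X,np.full(X.shape[:2]+(1,),z)],2).reshape(-1,3)
        uv=cv2.projectPoints(X,cv2.Rodrigues(R)[0],t,K,D)[0].reshape(-1,2)
        I=map_coordinates(p.mean(2),[uv[:,1],uv[:,0]],order=1).reshape(a.shape)
        m=np.hypot(a,b)<8.5; w=np.clip(np.percentile(I[m],75)-15-I,0,None)*m
        print(img,hv,"hole/thread offset u %.1f v %.1f"%((w*a).sum()/w.sum(),(w*b).sum()/w.sum()),I[m].min(),np.percentile(I[m],75))
rectify("top3",118); rectify("top1",85.5)
p=np.load("pics/top3.npz")["p"][195:240,312:352,::-1]; P=cv2.resize(p,None,fx=13,fy=13,interpolation=cv2.INTER_CUBIC)
for z,col in((118,(0,0,255)),(112,(255,0,255)),(85.5,(255,255,0))):
    for hv in(24,-24):
        al=np.linspace(0,2*np.pi,40); r=6 if z>90 else 3
        X=np.array([[*(c+(34+r*np.cos(q))*U+(hv+r*np.sin(q))*V),z] for q in al])
        uv=cv2.projectPoints(X,cv2.Rodrigues(R)[0],t,K,D)[0].reshape(-1,2); cv2.polylines(P,[np.int32((uv-[312,195]+.5)*13)],True,col,1)
cv2.imwrite("pics/ov.png",P)
E
```

```text
top top3 cover+u -26 off 0.6 [176 183 192 204 207 195 168 136 114 107 106 110 123]
top top3 cover+u 5 off 0.6 [166 176 187 202 207 196 170 139 115 108 108 111 122]
top top1 gasket+u -26 off -0.7 [22 24 26 27 26 19 11  5  2  2  2  2  2]
top top1 gasket-u -26 off -0.5 [21 23 25 27 25 20 13  6  2  2  2  2  2]
top top1 gasket+u 5 off -0.7 [21 24 26 28 25 19 12  5  2  1  1  2  2]
top top1 gasket-u 5 off -0.6 [21 23 25 27 25 20 13  6  3  2  2  2  2]
top3 24 hole/thread offset u -0.8 v -1.6 77.3906403520017 190.30750385641636
top3 -24 hole/thread offset u -2.4 v -1.3 89.83953099586348 179.85930419249834
top1 24 hole/thread offset u nan v nan 96.48677894366159 107.08137414705139
top1 -24 hole/thread offset u 3.0 v -6.3 93.52208998207865 110.90997773665423<stdin>:15: RuntimeWarning: invalid value encountered in scalar divide
```

View pics/ov.png

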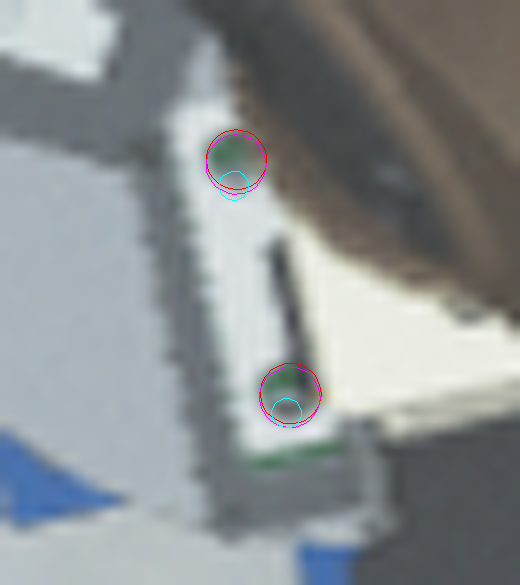

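```bash
cat > i.py <<'E'
exec(open("g.py").read().split('print("u"')[0])
T=c-0.5*U+0.3*V
env.line_to([*T,113.5],rate=20); env.sleep(0.7)
s=env.state(); print(s["time"],s["opening"],s["finger_force"],s["wrist_force"].round(1),s["ee_pos"],T,abs(s["qvel"]).max(),s["tool_rot"])
p,d=vision.snapshot("top"); np.savez("pics/top4.npz",p=p,d=d)
edge("top","top4","cover+u",106.5,U,45,-25,30,"red"); edge("top","top4","cover+v",106.5,V,35,32,43,"red")
C=cloud("top",d)[195:240,312:352].reshape(-1,3); C=C[abs((C[:,:2]-c)@U-41)<3]; print(np.nanpercentile(C[:,2],[10,25,50,75,90]).round(1))
E
python3 i.py
```

```text
23.5 0.12694465624272752 39.95223641395569 [-1.1  0.7 -2.3] [528.5883584    5.94783374 113.46828246] [528.61867358   5.94581526] 0.001749580718666572 [-3.14151515e+00 -1.64315318e-05  1.79505658e+00]
top top4 cover+u off 0.1 [178 187 198 207 206 188 159 130 112 107 108 113 127]
top top4 cover+v off -0.5 [132 141 166 200 208 191 146 118 113 109 107 107 106]
[ 48.1  79.3 107.3 481.7 517.8]
```

```bash
python3 -c "
from rig import hand_in; print(hand_in())"
```

```text
the job is handed in; nothing more can be done
None
```

The job is handed in, though no verdict came back: the dial is turned to the next detent with the open housing at the yellow block, and the cover is gripped by its rib and held steady about 15 mm above the gasket, holes within about 1 mm by the top camera (the blurrier side camera suggested up to about 3 mm before a final small shift).

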